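# Set the bearing play on a spindle unit

## Task

Set the bearing play on the small spindle unit: swing its translucent guard, which has an upright knob for a handle, aside through at least a right angle, and leave it open. Then screw the knurled nut clockwise down the spindle until it bottoms out, back it off a quarter turn, and finish with the nut still gripped between the fingers and standing still, so that it can be locked there. Leave the small black case, the roll of tape and the screwdriver where they are.

Things in the scene. Friction and masses are not known exactly. Their poses are not given: they have to be found in the camera images.
- spindle_unit: bearing unit, bolted down: dark base plate 190 (x) x 210 (y) x 12 mm with a grey round housing (62 mm diameter, top at z 45 mm), a 34 mm neck (top at z 62 mm) and an upright threaded spindle (18 mm, top at z 102 mm) on it. Origin on the spindle axis at bench height; z up, front (-x) towards the robot. A hinge post stands at x +70, y +100 mm (top at 118 mm).
- guard (a joint): translucent plastic guard over the nut: a flat 167 x 177 x 4 mm top (upper face at z 116 mm) with 45 mm aprons down its front and right edges, turning level on the hinge post. 0 when over the nut, 1.9 at its stop (rad); grows as the guard swings clockwise seen from above, so that the knob goes round the front towards the robot's left. A little friction (0.12 N m): it stays where it is left.
- guard_hinge (a point): point on the guard's upright hinge axis, at z 112 mm
- guard_knob (a point): grip point of the guard's knob: an upright black post 18 mm in diameter and 52 mm high (with a 28 mm foot 5 mm high) on the guard's top at its free corner, 198 mm from the hinge axis. The point is 30 mm above the guard's upper face and 22 mm below the knob's top; on the closed guard it lies at x -65, y -45 mm in the unit's frame.
- nut_turn (a joint): turn of the knurled nut on the spindle (rad): 0 when it has bottomed out on the neck (a hard stop), grows as it is backed off anticlockwise seen from above. Right-hand thread, 4 mm rise a turn; clockwise from above screws it down. About 0.08 N m of friction: it stays where it is left. The nut is already started on the thread, between 1.2 and 3.2 rad from the bottom at the start.
- knurled_nut: the nut on the spindle: a plain steel ring-shaped nut 44 mm in diameter and 24 mm high. Its origin is its middle, on the spindle axis, at z 74 mm when bottomed out; it turns and rises with the nut. Its x axis points to the dark notch on the nut's upper face.
- black_case: bystander: small black tool case 84 x 58 mm and 49 mm high, to the right of the unit; origin under its middle
- black_tape: bystander: roll of black tape lying flat, 70 mm across and 18 mm high, to the left of the unit; origin under its middle
- screwdriver: bystander: screwdriver with a yellow handle lying flat, 214 mm long, to the right of the unit; origin under its middle

How it is judged:
By the outcome, as a careful person would: the job done as asked, in the order asked, and still so for the second after the job is handed in, while the arm keeps its last pose, push and grip.
It also fails if it takes over 67 s, if anything falls off the work surface, if the arm or the gripper's body presses on something with over 40 N, if the wrist force passes 120 N, or if a joint passes its speed limit or range.

## Robot

A 6-joint arm with a two-finger parallel gripper is mounted at the origin on a cart in front of the work surface, level with it; the furniture and walls round the work are solid. World frame = base frame: x ahead of the robot, y to its left, z up, the work surface at z = 0. Lengths are in m, angles in rad, forces in N, time in s.
With the tool pointing down it reaches from about 0.375 to 0.975 m from the base axis. Payload 3.8 kg.
Tool frame: the origin (TCP) lies on the centre line of the jaws, within the pads' length; the fingertips stand 17 mm ahead of it and the grasp point (between the pads) lies 2 mm behind it (bot.tip_extent is the distance from the TCP to the fingertips, in m); z points along the fingers, y is the line along which they close (so a half turn about z gives the same grasp; the last joint's range is limited). The gripper opens to 85 mm and grips with 20 to 120 N. Pads are 22 mm wide; open, the fingers measure 114 mm over their backs; the gripper's body (76 mm by 85 mm) begins 54 mm behind the grasp point. The pads swing forward as they close: fully open they stand 13 mm farther back than shut.
Start: joints at [1.085, 0.264, 1.604, -0, 1.274, -0.037], TCP at [0.293, 0.608, 0.248] pointing down, gripper open.
Joint ranges: [-2.63, 2.63], [-0.94, 2.18], [0.31, 2.57], [-1.31, 4.45], [0, 2.66], [-2.55, 2.55]. Speed limits (rad/s): [2.57, 2.57, 3.14, 3.14, 3.14, 3.14].

## Interface

Orientations are given as a rotation vector (axis times angle).
In Python, from workcell import readout, read_camera, finish_job, bot gives the robot as it stands.
- The arm moves only by the tool jog_arm, never from a script. Its argument "deltas" is one flat list of numbers, 7 for each row, row after row: the shift along the tool's x, y, z in m, then the turn, a rotation vector about the tool's x, y, z in degrees, then the gripper command: -1 is shut, 1 is fully open, values between are in proportion. A call has 1 to 8 rows; each row is the pose to reach, as a shift and turn from the pose commanded when the call began, along the tool's axes at that moment; what a row does not reach only later rows make up. A row lasts 1/10 s, in which the tool goes at most 50 mm and 8.59 degrees, less where a joint would pass 70% of its speed; a pose out of reach is approached as far as the arm can. A call with a gripper value outside its range is refused whole. The fingers move at their own pace and stop on an object; "squeeze" is the grip in N (left out, the last holds). Time passes only in rows, so rows that repeat a pose let the fingers close. It gives the time, the measured TCP pose, the force, the opening and the grip force at its end, in the units of the state.
- readout.read_state(): the state, without advancing time (a new reading comes with each control period).
- read_camera(name): name is "scene" or "side" or "wrist"; returns a dict with "color" (480x640x3 uint8, blue, green, red), "fx", "fy", "cx", "cy" (pixels), "origin" and "attitude" of the camera in the world. Camera axes: x right, y down, z forward; pixel columns grow to the right and rows downward; lengths in m; the calibration is good to about 2 mm. A picture is of the moment at which its call begins. There is no depth.
- finish_job(): hands the job in; it is judged then, once.
The state is a dict: "time": time; "q": joint angles; "joint_vel": joint speeds; "joint_torque": joint torques, N m; "tool_pos": TCP position; "tcp_rot": TCP orientation; "wrist_force": force on the tool from outside, world axes, zero at the start; "torque": the same for the moment, N m; "width": opening from 0.0 (shut) to 1.0 (fully open); "grip_force": force on a finger pad.
Only numpy, scipy, OpenCV 4.12 (cv2) and the standard library are available. Lean on these libraries where they do the work, as an engineer would, in place of code of your own. Each camera call takes 0.05 s, during which the arm holds its last target. There are 200 camera calls.

## Working session

There is one attempt and no reset: what is moved stays moved. The work goes in short steps, Python scripts to look and compute and a tool call to move; the robot and the scene stay as the last step left them, time stands still between calls to the robot, and variables do not carry over. Pictures are saved under pics/ and viewed, at most 10 in all, crops included, and the job is handed in when it is done.

Besides the shell and the picture viewer there is one more tool, called after ">>>" by a JSON object that holds its "op" and its "data", one argument or row to a line. jog_arm: Moves the arm, as the interface text tells. Its arguments: {"type":"object","properties":{"deltas":{"type":"array"},"squeeze":{"type":"number"}},"required":["deltas"]}

```bash
mkdir -p pics; ls
cat > h.py <<'E'
from workcell import readout, read_camera, finish_job, bot
import numpy as np, cv2
from scipy.spatial.transform import Rotation as R
np.set_printoptions(precision=4,suppress=True)
def mat(a):
    a=np.array(a,float)
    if a.shape==(3,3): return a
    return R.from_rotvec(a).as_matrix() if a.size==3 else R.from_quat(a).as_matrix()
def ray(c,u,v,z):
    d=mat(c["attitude"])@np.array([(u-c["cx"])/c["fx"],(v-c["cy"])/c["fy"],1]); o=np.array(c["origin"])
    return o+d*(z-o[2])/d[2]
def proj(c,p):
    q=mat(c["attitude"]).T@(np.array(p)-c["origin"]); return np.array([q[0]/q[2]*c["fx"]+c["cx"],q[1]/q[2]*c["fy"]+c["cy"]])
E
python3 - <<'E'
from h import *
import pickle
s=readout.read_state();print(s)
for n in("scene","side"):
    c=read_camera(n);cv2.imwrite(f"pics/{n}0.png",c["color"]);pickle.dump(c,open(n+"0.pkl","wb"));print(n,{k:c[k] for k in c if k!="color"})
E
```

```text
pics
{'time': 0.0, 'q': array([ 1.0852,  0.2648,  1.6054, -0.    ,  1.2737, -0.0369]), 'joint_vel': array([-0.0015, -0.0012,  0.    ,  0.0002,  0.0009, -0.0002]), 'joint_torque': array([  0.0006, -51.5125, -36.7308,  -0.0004,   0.0129,  -0.    ]), 'tool_pos': array([0.2925, 0.6076, 0.247 ]), 'tcp_rot': array([-0.6989, -3.0623,  0.0034]), 'wrist_force': array([-0.3294, -0.1517, -0.8707]), 'torque': array([ 0.0483,  0.0202, -0.046 ]), 'grip_force': 0.0, 'width': 1.0071331405110318}
scene {'fx': 521.7837795334194, 'fy': 521.7837795334194, 'cx': 314.9154881487458, 'cy': 238.0564278175885, 'origin': array([0.3097, 0.4734, 0.7476]), 'attitude': array([-0.7647,  2.6256, -1.0786])}
side {'fx': 490.1724046336794, 'fy': 490.1724046336794, 'cx': 319.95828780954974, 'cy': 239.62917987050236, 'origin': array([ 0.5604, -0.6288,  0.9568]), 'attitude': array([-2.5249,  0.1142, -0.0609])}
```

View pics/scene0.png

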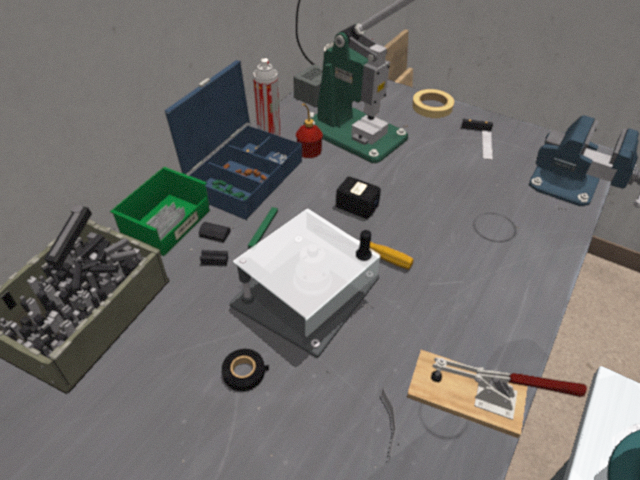

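View pics/side0.png

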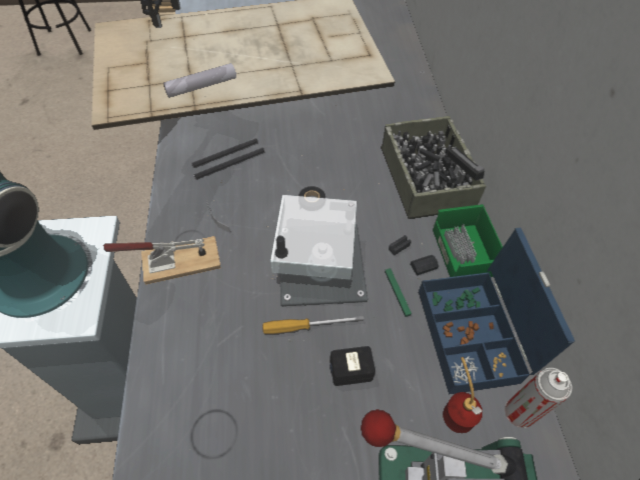

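Run:
```python
import cv2,numpy as np
a=cv2.imread("pics/scene0.png")[200:360,220:420]; b=cv2.imread("pics/side0.png")[185:315,255:385]
a=cv2.resize(a,(800,640),interpolation=cv2.INTER_CUBIC)[:600]; b=cv2.resize(b,None,fx=4.6,fy=4.6,interpolation=cv2.INTER_CUBIC)
cv2.imwrite("pics/a.png",a);cv2.imwrite("pics/b.png",b)
```

```text
(no output)
```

View pics/a.png

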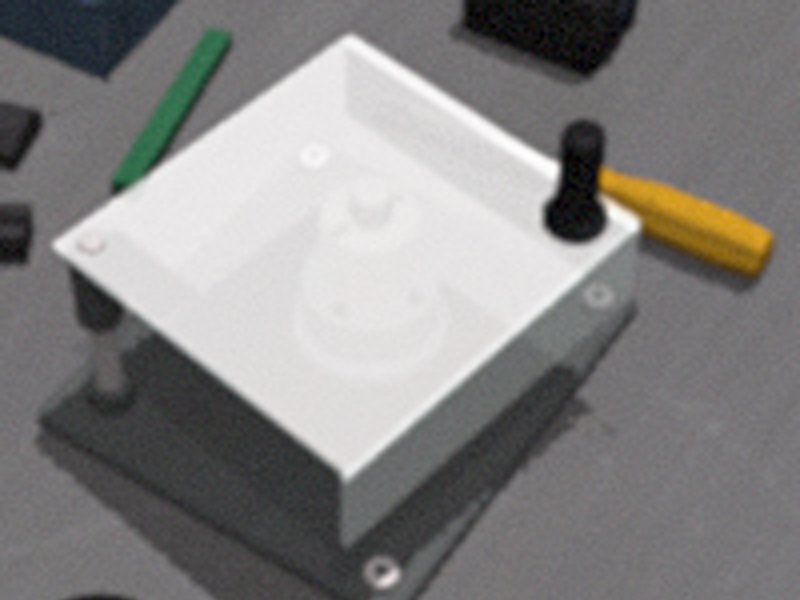

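View pics/b.png

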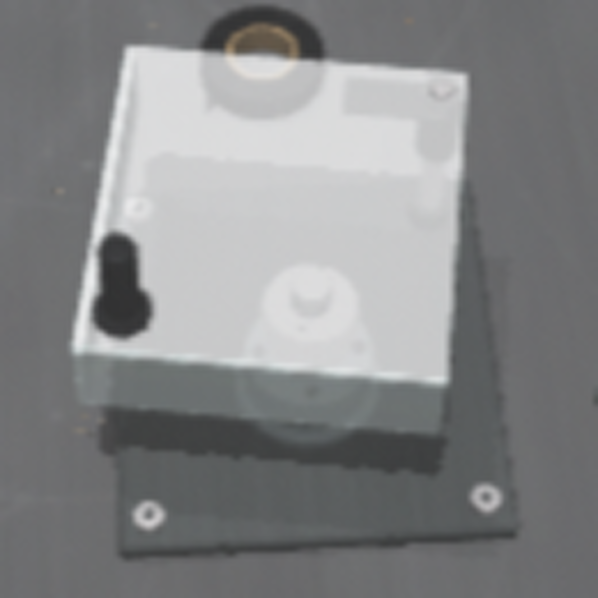

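```bash
cat > fit.py <<'E'
from h import *
import pickle
from scipy.optimize import least_squares
sc=pickle.load(open("scene0.pkl","rb"));si=pickle.load(open("side0.pkl","rb"))
def world(p,X,g=0):
    x,y,yaw=X[:3]; p=np.array(p,float)
    if g:
        h=np.array([.07,.1,0]); p=h+R.from_euler('z',-X[3]).apply(p-h)
    return R.from_euler('z',yaw).apply(p)+[x,y,0]
O=[(sc,(242.75,261.5),(.07,.1,.118),0),(sc,(366.2,232.5),(-.065,-.045,.168),1),(sc,(363.7,255),(-.065,-.045,.119),1),(sc,(313.5,248.7),(0,0,.102),0),
(sc,(230.5,303.7),(.095,.105,.012),0),(si,(322.4,247),(0,0,.102),0),(si,(350.9,204.6),(.07,.1,.118),0),(si,(280.7,303.5),(-.095,-.105,.012),0),(si,(367.4,300.2),(.095,-.105,.012),0),
(si,(280.4,238.3),(-.065,-.045,.168),1),(si,(281.5,252.4),(-.065,-.045,.119),1)]
f=lambda X:np.concatenate([proj(c,world(p,X,g))-uv for c,uv,p,g in O])
if __name__=="__main__":
    r=least_squares(f,[.55,.0,0,0],loss='soft_l1');print(r.x);print(f(r.x).reshape(-1,2))
    X=r.x
    print("knob",world((-.065,-.045,.146),X,1),"hinge",world((.07,.1,.112),X))
    # which of q0..: bystanders
    for n,uv,z in(("case",(352,365),.049),("sd handle",(286,327),.012),("sd tip",(362,318),.005)):print(n,ray(si,*uv,z))
    print("tape",ray(sc,245,369,.018))
E
python3 fit.py
```

```text
[ 0.634  -0.0429 -0.01    0.1498]
[[-0.8822  0.4032]
 [-0.8154 -0.1774]
 [-0.6665 -1.5494]
 [-1.6413 -0.2657]
 [ 3.8738 -5.8658]
 [-1.5106 -2.1285]
 [-2.3708 -2.7299]
 [-0.6822  8.4149]
 [ 0.7456  5.6047]
 [-0.8522 -0.1556]
 [-0.7687 -0.4273]]
knob [ 0.5487 -0.0653  0.146 ] hinge [0.705  0.0564 0.112 ]
case [ 0.671 -0.291  0.049]
sd handle [ 0.5487 -0.183   0.012 ]
sd tip [ 0.7116 -0.173   0.005 ]
tape [0.6247 0.1664 0.018 ]
```

Run:
```python
from fit import *
def g(X):
    out=[]
    for c,uv,p,gd in O:
        p=np.array(p); 
        if p[2]<.05: p=p+[X[4],X[5],0]
        out.append(proj(c,world(p,X,gd))-uv)
    return np.concatenate(out)
r=least_squares(g,[.63,-.04,0,0,0,0],loss='soft_l1');X=r.x;print(X);print(g(X).reshape(-1,2))
print("knob",world((-.065,-.045,.146),X,1),"hinge",world((.07,.1,.112),X))
```

```text
[ 0.6357 -0.0467 -0.0111  0.1696 -0.0016  0.0187]
[[-0.2426 -1.5366]
 [-0.1939 -0.2147]
 [-0.0701 -1.587 ]
 [-1.2384 -2.0124]
 [-1.523  -0.3338]
 [-0.571  -0.6957]
 [-1.3687 -1.4206]
 [-0.9795  2.1646]
 [-0.2437 -0.443 ]
 [-1.2361  0.1211]
 [-1.1369 -0.1561]]
knob [ 0.5479 -0.0659  0.146 ] hinge [0.7068 0.0525 0.112 ]
```

```bash
cat >> h.py <<'E'
def yaw(s):
    y=mat(s["tcp_rot"])[:,1]; return np.degrees(np.arctan2(y[1],y[0]))
def plan(*T):
    """T: (x,y,z,yawdeg) -> tool shift mm, rot vec deg from the current pose"""
    s=readout.read_state();Rm=mat(s["tcp_rot"]);print("t",s["time"],"pos",s["tool_pos"],"yaw",yaw(s),"q6",s["q"][5],"F",s["wrist_force"],"M",s["torque"],"w",s["width"]*85,"g",s["grip_force"])
    for x,y,z,w in T:
        w=np.radians(w); yy=np.array([np.cos(w),np.sin(w),0]); zz=np.array([0,0,-1.]); M=np.c_[np.cross(yy,zz),yy,zz]
        print((x,y,z),"shift",(Rm.T@(np.array([x,y,z])-s["tool_pos"]))*1000,"rot",np.degrees(R.from_matrix(Rm.T@M).as_rotvec()))
E
python3 - <<'E'
from h import *
print([a for a in dir(bot) if a[0]!='_'])
plan((.548,-.066,.235,115))
E
```

```text
['MotionError', 'tip_extent']
t 0.1 pos [0.2926 0.6076 0.2471] yaw 64.28593467685062 q6 -0.036915756768378084 F [ 0.2987 -0.0243  0.2659] M [-0.0292 -0.0272 -0.059 ] w 85.39467145277506 g 0.0
(0.548, -0.066, 0.235) shift [-522.3606 -496.0506   13.075 ] rot [ -0.1072  -0.0535 -50.714 ]
```

>>> {"op": "jog_arm", "data": {
  "deltas": [-0.261, -0.248, 0.007, 0, 0, -25, 1, -0.261, -0.248, 0.007, 0, 0, -25, 1, -0.261, -0.248, 0.007, 0, 0, -25, 1, -0.261, -0.248, 0.007, 0, 0, -25, 1, -0.261, -0.248, 0.007, 0, 0, -25, 1, -0.261, -0.248, 0.007, 0, 0, -25, 1, -0.261, -0.248, 0.007, 0, 0, -25, 1, -0.261, -0.248, 0.007, 0, 0, -25, 1]
}}

```text
time: 0.9
tool_pos: [0.4211, 0.2672, 0.2407]
tcp_rot: [-0.026, -3.141, 0.004]
wrist_force: [-1.1, 1.2, -1.2]
width: 0.997
grip_force: 0.0
```

```bash
python3 -c "
from h import *
plan((.548,-.066,.225,115))"
```

```text
t 0.9 pos [0.4211 0.2672 0.2407] yaw 89.04357497709391 q6 -1.0368994908415647 F [-1.0696  1.2149 -1.1711] M [-0.0151 -0.0105  0.0223] w 84.78497880188336 g 0.0
(0.548, -0.066, 0.225) shift [-132.409  -330.9669   16.3989] rot [ -0.1234  -0.0464 -25.9564]
```

>>> {"op": "jog_arm", "data": {
  "deltas": [-0.132, -0.331, 0.016, 0, 0, -26, 0.2, -0.132, -0.331, 0.016, 0, 0, -26, 0.2, -0.132, -0.331, 0.016, 0, 0, -26, 0.2, -0.132, -0.331, 0.016, 0, 0, -26, 0.2, -0.132, -0.331, 0.016, 0, 0, -26, 0.2, -0.132, -0.331, 0.016, 0, 0, -26, 0.2, -0.132, -0.331, 0.016, 0, 0, -26, 0.2, -0.132, -0.331, 0.016, 0, 0, -26, 0.2]
}}

```text
time: 1.7
tool_pos: [0.5492, -0.0641, 0.2248]
tcp_rot: [0.684, -3.066, 0.001]
wrist_force: [0.0, 1.1, 0.1]
width: 0.597
grip_force: 0.0
```

```bash
python3 -c "
from h import *
import pickle
c=read_camera('wrist');cv2.imwrite('pics/w1.png',c['color']);pickle.dump(c,open('w1.pkl','wb'))
plan((.548,-.066,.146,115))
print(proj(c,(.548,-.066,.168)),proj(c,(.636,-.047,.102)),c['origin'])"
```

```text
t 1.75 pos [ 0.5501 -0.0662  0.2246] yaw 115.1111591242013 q6 -2.1712655504223854 F [ 1.5265 -2.9363 -0.5187] M [-0.0238 -0.053  -0.0129] w 50.87448525403349 g 0.0
(0.548, -0.066, 0.146) shift [ 1.7865  1.2582 78.6088] rot [-0.1521 -0.0316  0.1111]
[317.7404 280.1457] [291.7967 356.2617] [ 0.4829 -0.0955  0.3511]
```

View pics/w1.png

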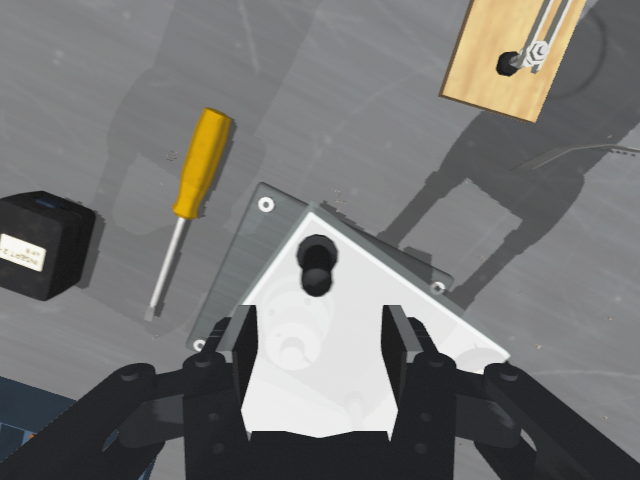

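>>> {"op": "jog_arm", "data": {
  "deltas": [0.002, 0.001, 0.03, 0, 0, 0, 0.2, 0.002, 0.001, 0.06, 0, 0, 0, 0.2, 0.002, 0.001, 0.077, 0, 0, 0, 0, 0.002, 0.001, 0.077, 0, 0, 0, -0.44, 0.002, 0.001, 0.077, 0, 0, 0, -0.44, 0.002, 0.001, 0.077, 0, 0, 0, -0.44],
  "squeeze": 20
}}

```text
time: 2.35
tool_pos: [0.5472, -0.0608, 0.1497]
tcp_rot: [-0.688, 3.063, -0.001]
wrist_force: [1.5, 0.4, 0.2]
width: 0.279
grip_force: 0.0
```

Run:
```python
from h import *
H=np.array([.707,.053]);r=.198
T=[]
k0=np.array([.548,-.066]);th0=np.degrees(np.arctan2(*(k0-H)[::-1]))
for d in range(8,104,8):
    th=np.radians(th0-d);T.append((*(H+r*np.array([np.cos(th),np.sin(th)])).round(4),.1475,115-d))
plan(*T)
```

```text
t 2.35 pos [ 0.5472 -0.0608  0.1497] yaw 115.31395619118327 q6 -2.168685317243501 F [1.4779 0.4324 0.168 ] M [-0.031  -0.038   0.0162] w 23.71159212706875 g 0.0
(np.float64(0.5335), np.float64(-0.0424), 0.1475) shift [ 4.5445 22.4764  2.1945] rot [-0.058   0.1222  8.314 ]
(np.float64(0.5219), np.float64(-0.0174), 0.1475) shift [ 4.3411 50.0357  2.1629] rot [-0.0494  0.1263 16.314 ]
(np.float64(0.5139), np.float64(0.0091), 0.1475) shift [ 0.242  77.4118  2.1395] rot [-0.0407  0.1299 24.314 ]
(np.float64(0.5097), np.float64(0.0364), 0.1475) shift [ -7.6342 103.8862   2.1248] rot [-0.0317  0.1332 32.314 ]
(np.float64(0.5093), np.float64(0.064), 0.1475) shift [-19.0738 129.007    2.1191] rot [-0.0225  0.1361 40.314 ]
(np.float64(0.5128), np.float64(0.0914), 0.1475) shift [-33.9534 152.2795   2.1226] rot [-0.0131  0.1386 48.314 ]
(np.float64(0.52), np.float64(0.1181), 0.1475) shift [-51.8784 173.3371   2.1349] rot [-0.0034  0.1407 56.314 ]
(np.float64(0.5309), np.float64(0.1435), 0.1475) shift [-72.5922 191.6376   2.1561] rot [ 0.0065  0.1423 64.314 ]
(np.float64(0.5452), np.float64(0.1671), 0.1475) shift [-95.6099 206.8571   2.1856] rot [ 0.0167  0.1436 72.314 ]
(np.float64(0.5626), np.float64(0.1885), 0.1475) shift [-120.4893  218.7624    2.2228] rot [ 0.0271  0.1444 80.314 ]
(np.float64(0.5829), np.float64(0.2073), 0.1475) shift [-146.8785  227.0773    2.2673] rot [ 0.0377  0.1447 88.314 ]
(np.float64(0.6056), np.float64(0.2231), 0.1475) shift [-174.1545  231.6541    2.318 ] rot [ 0.0487  0.1445 96.314 ]
```

>>> {"op": "jog_arm", "data": {
  "deltas": [0.004, 0.01, 0.002, 0, 0, 4, -0.44, 0.0045, 0.0225, 0.002, 0, 0, 8, -0.44, 0.0043, 0.05, 0.002, 0, 0, 16, -0.44, 0.0002, 0.0774, 0.002, 0, 0, 24, -0.44, -0.0076, 0.1039, 0.002, 0, 0, 32, -0.44, -0.0191, 0.129, 0.002, 0, 0, 40, -0.44, -0.034, 0.1523, 0.002, 0, 0, 48, -0.44, -0.042, 0.163, 0.002, 0, 0, 52, -0.44]
}}

```text
time: 3.15
tool_pos: [0.5156, 0.1064, 0.1484]
tcp_rot: [0.729, 3.052, 0.003]
wrist_force: [-0.2, -2.2, 0.9]
width: 0.277
grip_force: 0.5
```

Run:
```python
from h import *
H=np.array([.707,.053]);r=.198
T=[]
k0=np.array([.548,-.066]);th0=np.degrees(np.arctan2(*(k0-H)[::-1]))
for d in (56,64,72,80,88,92,95):
    th=np.radians(th0-d);T.append((*(H+r*np.array([np.cos(th),np.sin(th)])).round(4),.1475,115-d))
plan(*T)
```

```text
t 3.15 pos [0.5156 0.1064 0.1484] yaw 63.13022114580481 q6 -0.9459839669081318 F [-0.2054 -2.1856  0.8907] M [-0.1976 -0.0609  0.0166] w 23.51701029711912 g 0.48232147470116615
(np.float64(0.52), np.float64(0.1181), 0.1475) shift [ 1.3245 12.4122  0.9471] rot [0.1484 0.159  4.13  ]
(np.float64(0.5309), np.float64(0.1435), 0.1475) shift [ 3.0813 39.9962  1.0107] rot [ 0.1594  0.1485 12.13  ]
(np.float64(0.5452), np.float64(0.1671), 0.1475) shift [ 0.9918 67.5113  1.0851] rot [ 0.1699  0.1375 20.13  ]
(np.float64(0.5626), np.float64(0.1885), 0.1475) shift [-4.8574 94.4649  1.1689] rot [ 0.18    0.1259 28.13  ]
(np.float64(0.5829), np.float64(0.2073), 0.1475) shift [-14.4686 120.41     1.261 ] rot [ 0.1896  0.1138 36.13  ]
(np.float64(0.594), np.float64(0.2156), 0.1475) shift [-20.6187 132.8307   1.3095] rot [ 0.1942  0.1075 40.13  ]
(np.float64(0.6026), np.float64(0.2213), 0.1475) shift [-25.714  141.8022   1.3465] rot [ 0.1975  0.1028 43.13  ]
```

>>> {"op": "jog_arm", "data": {
  "deltas": [0.0015, 0.0125, 0.001, 0, 0, 4, -0.44, 0.003, 0.04, 0.001, 0, 0, 12, -0.44, 0.001, 0.0675, 0.001, 0, 0, 20, -0.44, -0.005, 0.0945, 0.001, 0, 0, 28, -0.44, -0.0145, 0.1205, 0.001, 0, 0, 36, -0.44, -0.0205, 0.133, 0.001, 0, 0, 40, -0.44, -0.0255, 0.142, 0.001, 0, 0, 43, -0.44, -0.0255, 0.142, 0.001, 0, 0, 43, -0.44]
}}

```text
time: 3.95
tool_pos: [0.603, 0.221, 0.1472]
tcp_rot: [1.793, 2.577, 0.005]
wrist_force: [-0.4, -0.3, -0.4]
width: 0.282
grip_force: 0.0
```

Run:
```python
from h import *
plan((.61,.226,.1475,20))
c=read_camera('scene');cv2.imwrite('pics/s2.png',c['color'])
```

```text
t 3.95 pos [0.603  0.221  0.1472] yaw 20.32963957112544 q6 -0.04244193902093941 F [-0.3523 -0.2502 -0.4068] M [-0.0082  0.0713  0.025 ] w 23.945932657243198 g 0.0
(0.61, 0.226, 0.1475) shift [ 2.2062  8.3232 -0.3049] rot [ 0.2162 -0.0034  0.3296]
```

View pics/s2.png

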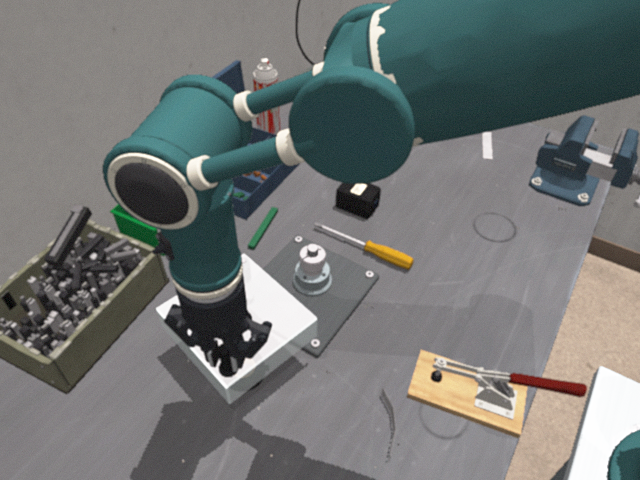

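>>> {"op": "jog_arm", "data": {
  "deltas": [0.001, 0.005, 0, 0, 0, 0, -0.44, 0.001, 0.005, 0, 0, 0, 0, -0.2, 0, 0.002, -0.03, 0, 0, 0, 0, 0, 0.002, -0.07, 0, 0, 0, 1, 0, 0.002, -0.085, 0, 0, 0, 1, 0, 0.002, -0.085, 0, 0, 0, 1]
}}

```text
time: 4.6
tool_pos: [0.6049, 0.2207, 0.2344]
tcp_rot: [1.793, 2.574, 0.009]
wrist_force: [-0.2, 0.1, -0.7]
width: 0.975
grip_force: 0.0
```

```bash
python3 -c "
from h import *
plan((.6357,-.0467,.225,110))"
```

```text
t 4.6 pos [0.6049 0.2207 0.2344] yaw 20.282659521631487 q6 -0.04281480497762724 F [-0.2165  0.0967 -0.7043] M [ 0.0268 -0.0379 -0.0321] w 82.86459982467062 g 0.0
(0.6357, -0.0467, 0.225) shift [-261.4945  -63.864     9.0141] rot [  0.3151   0.3434 -89.717 ]
```

>>> {"op": "jog_arm", "data": {
  "deltas": [-0.261, -0.064, 0.009, 0.3, 0.3, -67, 1, -0.261, -0.064, 0.009, 0.3, 0.3, -67, 1, -0.261, -0.064, 0.009, 0.3, 0.3, -67, 1, -0.261, -0.064, 0.009, 0.3, 0.3, -67, 1, -0.261, -0.064, 0.009, 0.3, 0.3, -67, 1, -0.261, -0.064, 0.009, 0.3, 0.3, -67, 1, -0.261, -0.064, 0.009, 0.3, 0.3, -67, 1, -0.261, -0.064, 0.009, 0.3, 0.3, -67, 1]
}}

```text
time: 5.4
tool_pos: [0.6319, -0.0483, 0.2184]
tcp_rot: [-0.069, -3.13, 0.001]
wrist_force: [-0.5, 0.8, -0.4]
width: 1.001
grip_force: 0.0
```

>>> {"op": "jog_arm", "data": {
  "deltas": [0, 0, 0, 0, 0, -8, 1, 0, 0, 0, 0, 0, -16, 1, 0, 0, 0, 0, 0, -23, 1, 0, 0, 0, 0, 0, -23, 1, 0, 0, 0, 0, 0, -23, 1]
}}

```text
time: 5.9
tool_pos: [0.6324, -0.0467, 0.2195]
tcp_rot: [0.547, -3.084, -0.001]
wrist_force: [0.0, -0.4, 0.3]
width: 0.998
grip_force: 0.0
```

Run:
```python
from h import *
import pickle
c=read_camera('wrist');pickle.dump(c,open('w2.pkl','wb'))
cv2.imwrite('pics/w2.png',c['color'])
plan((.6357,-.0467,.225,110))
print(proj(c,(.6357,-.0467,.102)),c['origin'])
```

```text
t 5.95 pos [ 0.6326 -0.0467  0.2199] yaw 110.14202508661472 q6 -2.033604338265814 F [-0.0095  0.2666 -0.5865] M [-0.0503  0.0324 -0.01  ] w 84.98429892795883 g 0.0
(0.6357, -0.0467, 0.225) shift [-2.8212 -1.0699 -5.1131] rot [ 0.1292 -0.4959  0.1426]
[317.6434 256.0273] [ 0.5648 -0.072   0.3465]
```

View pics/w2.png

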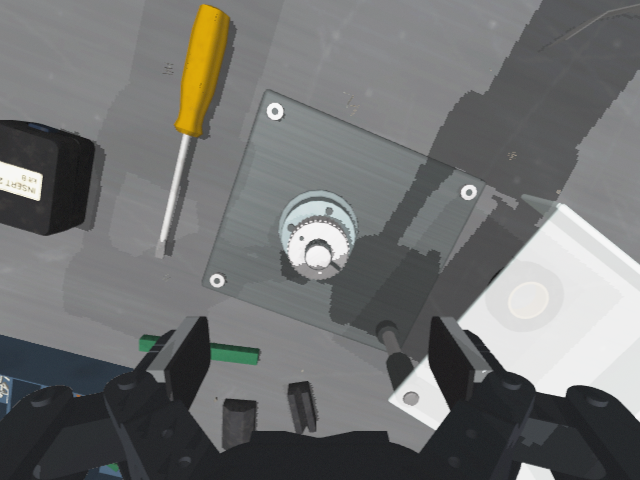

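>>> {"op": "jog_arm", "data": {
  "deltas": [-0.003, -0.001, 0.04, 0, -0.5, 0, 1, -0.003, -0.001, 0.08, 0, -0.5, 0, 1, -0.003, -0.001, 0.11, 0, -0.5, 0, 1, -0.003, -0.001, 0.13, 0, -0.5, 0, 1, -0.003, -0.001, 0.13, 0, -0.5, 0, 1, -0.003, -0.001, 0.13, 0, -0.5, 0, 1]
}}

```text
time: 6.55
tool_pos: [0.6354, -0.0467, 0.0911]
tcp_rot: [-0.552, 3.092, 0.003]
wrist_force: [0.1, 0.1, 0.9]
width: 0.999
grip_force: 0.0
```

```bash
python3 -c "
from h import *
plan((.6357,-.0467,.076,110));print(bot.tip_extent)"
```

```text
t 6.55 pos [ 0.6354 -0.0467  0.0911] yaw 110.2329351146984 q6 -2.038864317149881 F [0.0746 0.1218 0.9115] M [-0.0138 -0.0279 -0.0165] w 84.88485927060555 g 0.0
(0.6357, -0.0467, 0.076) shift [-0.2276 -0.1279 15.0586] rot [0.1047 0.0613 0.2329]
0.017
```

>>> {"op": "jog_arm", "data": {
  "deltas": [0, 0, 0.01, 0, 0, 0, 1, 0, 0, 0.015, 0, 0, 0, 0.6, 0, 0, 0.015, 0, 0, 0, 0.2, 0, 0, 0.015, 0, 0, 0, -0.2, 0, 0, 0.015, 0, 0, 0, -0.4, 0, 0, 0.015, 0, 0, 0, -0.4, 0, 0, 0.015, 0, 0, 0, -0.4, 0, 0, 0.015, 0, 0, 0, -0.4],
  "squeeze": 35
}}

```text
time: 7.35
tool_pos: [0.6356, -0.0462, 0.0768]
tcp_rot: [-0.553, 3.091, 0.004]
wrist_force: [-2.0, 4.2, 5.3]
width: 0.503
grip_force: 36.0
```

```bash
python3 -c "
from h import *
plan((.6357,-.0467,.076,110))"
```

```text
t 7.35 pos [ 0.6356 -0.0462  0.0768] yaw 110.28458106086654 q6 -2.0398173641466726 F [-2.0178  4.1948  5.3493] M [ 0.7138  0.5095 -0.0524] w 42.76232900341404 g 36.02000713348389
(0.6357, -0.0467, 0.076) shift [ 0.0723 -0.5195  0.7741] rot [0.1177 0.1173 0.2845]
```

>>> {"op": "jog_arm", "data": {
  "deltas": [0, 0, 0.0001, 0, 0, 6, -0.4, 0, 0, 0.0001, 0, 0, 12, -0.4, 0, 0, 0.0002, 0, 0, 18, -0.4, 0, 0, 0.0003, 0, 0, 24, -0.4, 0, 0, 0.0003, 0, 0, 30, -0.4, 0, 0, 0.0004, 0, 0, 36, -0.4, 0, 0, 0.0005, 0, 0, 42, -0.4, 0, 0, 0.0005, 0, 0, 48, -0.4]
}}

```text
time: 8.15
tool_pos: [0.6356, -0.0462, 0.0763]
tcp_rot: [0.758, 3.048, 0.004]
wrist_force: [-3.2, 4.5, 4.7]
width: 0.503
grip_force: 36.0
```

```bash
python3 -c "
from h import *
plan((.6357,-.0467,.076,110))"
```

```text
t 8.15 pos [ 0.6356 -0.0462  0.0763] yaw 62.05493255841476 q6 -1.1979623862647528 F [-3.2071  4.5308  4.7265] M [0.6366 0.5052 0.0804] w 42.77960115700694 g 36.009424924850464
(0.6357, -0.0467, 0.076) shift [-0.3067 -0.3649  0.2829] rot [  0.1521   0.0623 -47.945 ]
```

>>> {"op": "jog_arm", "data": {
  "deltas": [0, 0, 0.0001, 0, 0, 5, -0.4, 0, 0, 0.0001, 0, 0, 10, -0.4, 0, 0, 0.0002, 0, 0, 15, -0.4, 0, 0, 0.0002, 0, 0, 20, -0.4]
}}

```text
time: 8.55
tool_pos: [0.6356, -0.0462, 0.076]
tcp_rot: [-1.275, -2.871, -0.004]
wrist_force: [-2.8, 4.3, 4.0]
width: 0.503
grip_force: 36.1
```

```bash
python3 -c "
from h import *
plan()"
```

```text
t 8.55 pos [ 0.6356 -0.0462  0.076 ] yaw 42.0965354500338 q6 -0.8496198270454414 F [-2.8191  4.3346  4.0068] M [0.6554 0.5212 0.127 ] w 42.73556601271698 g 36.05142295360565
```

>>> {"op": "jog_arm", "data": {
  "deltas": [0, 0, 0.0001, 0, 0, 4, -0.4, 0, 0, 0.0001, 0, 0, 8, -0.4, 0, 0, 0.0001, 0, 0, 12, -0.4]
}}

```text
time: 8.85
tool_pos: [0.6366, -0.0479, 0.076]
tcp_rot: [1.56, 2.722, 0.001]
wrist_force: [0.5, -4.1, 2.0]
width: 0.498
grip_force: 35.8
```

```bash
python3 -c "
from h import *
plan()"
```

```text
t 8.85 pos [ 0.6366 -0.0479  0.076 ] yaw 30.35605278444756 q6 -0.6428308251556881 F [ 0.4525 -4.0809  1.9824] M [-0.6343 -0.0476  1.0764] w 42.346648554146725 g 35.84655940532684
```

>>> {"op": "jog_arm", "data": {
  "deltas": [0, 0, 0, 0, 0, 3, -0.4, 0, 0, 0, 0, 0, 3, -0.4]
}}

```text
time: 9.05
tool_pos: [0.637, -0.0489, 0.076]
tcp_rot: [1.628, 2.681, 0.0]
wrist_force: [1.3, -5.3, 1.0]
width: 0.505
grip_force: 35.8
```

Run:
```python
from h import *
import pickle
plan()
c=read_camera('wrist');pickle.dump(c,open('w3.pkl','wb'))
c2=pickle.load(open('w2.pkl','rb'))
p=np.array((.6357,-.0467,.088))
ims=[]
for q,w in((c2,110.1),(c,None)):
    u=proj(q,p);print(u)
    n=45 if w else 110
    x,y=np.round(u).astype(int);im=q["color"][max(0,y-n):y+n,max(0,x-n):x+n];print(im.shape,max(0,x-n),max(0,y-n));ims.append(cv2.resize(im,(400,int(400*im.shape[0]/im.shape[1])),interpolation=cv2.INTER_CUBIC))
h=min(i.shape[0] for i in ims)
cv2.imwrite('pics/n3.png',np.hstack([i[:h] for i in ims]))
```

```text
t 9.05 pos [ 0.637  -0.0489  0.076 ] yaw 27.460273941827182 q6 -0.592501364797844 F [ 1.3361 -5.273   0.967 ] M [-0.969  -0.1689  0.9357] w 42.906779978935916 g 35.84455668926239
[317.6802 250.3024]
(90, 90, 3) 273 205
[316.5922 351.3015]
(220, 220, 3) 207 241
```

View pics/n3.png

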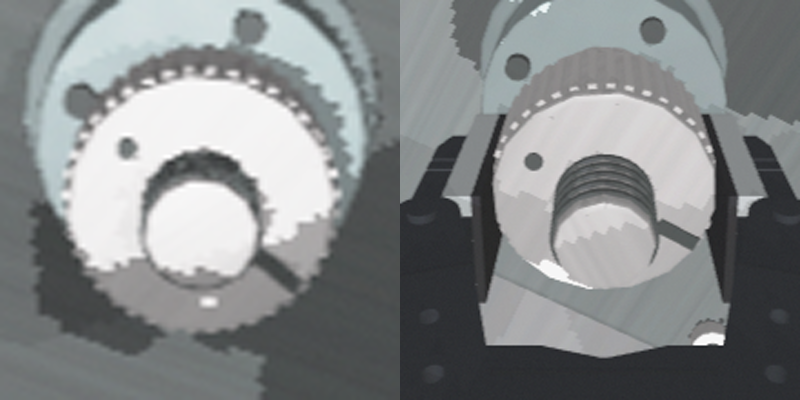

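Run:
```python
from h import *
import pickle
a=pickle.load(open('w2.pkl','rb'));b=pickle.load(open('w3.pkl','rb'))
for c,z,pts in((a,.087,((339.4,269.1),(331.95,262.4))),(b,.086,((370.4,374.7),(350,366.4)))):
    P=[ray(c,*p,z)[:2] for p in pts]
    A=np.array((.6357,-.0467)); print(P,[(np.degrees(np.arctan2(*(p-A)[::-1])),np.linalg.norm(p-A)) for p in P], np.degrees(np.arctan2(*(P[0]-P[1])[::-1])))
plan((.6357,-.0467,.076,27.4))
```

```text
[array([ 0.644 , -0.0267]), array([ 0.641 , -0.0337])] [(np.float64(67.42659219951739), np.float64(0.02163605861494524)), (np.float64(67.69700805087831), np.float64(0.01407691464896196))] 66.92303917978282
[array([ 0.658 , -0.0475]), array([ 0.6498, -0.0478])] [(np.float64(-1.9947847276480175), np.float64(0.022315835727395213)), (np.float64(-4.538349905771128), np.float64(0.014109912293139933))] 2.3615770452255003
t 9.1 pos [ 0.637 -0.049  0.076] yaw 27.501178288376003 q6 -0.5934494136854429 F [ 1.5333 -6.1995  2.0013] M [-0.9473 -0.2451  0.9308] w 42.92844145211641 g 35.84217667579651
(0.6357, -0.0467, 0.076) shift [ 2.6306 -0.1415  0.0276] rot [0.1639 0.2365 0.1008]
```

>>> {"op": "jog_arm", "data": {
  "deltas": [0, 0, 0, 0, 0, 0, -0.1, 0, 0, 0, 0, 0, 0, 0.2, 0, 0, 0, 0, 0, 0, 0.2, 0, 0, 0, 0, 0, 0, 0.2]
}}

```text
time: 9.5
tool_pos: [0.6354, -0.0466, 0.0751]
tcp_rot: [-1.635, -2.682, -0.004]
wrist_force: [-0.1, -0.6, 0.7]
width: 0.604
grip_force: 0.0
```

```bash
python3 -c "
from h import *
plan((.6357,-.0467,.076,27))"
```

```text
t 9.5 pos [ 0.6354 -0.0466  0.0751] yaw 27.27634090053828 q6 -0.5912266318234262 F [-0.0548 -0.576   0.6575] M [-0.0031 -0.      0.0322] w 51.345170949461824 g 0.0
(0.6357, -0.0467, 0.076) shift [-0.2335  0.1888 -0.8856] rot [ 0.1027 -0.0947  0.2764]
```

Regrip, centred, then check the bottom with a small clockwise nudge.

>>> {"op": "jog_arm", "data": {
  "deltas": [0, 0, -0.0005, 0, 0, 0, -0.1, 0, 0, -0.0005, 0, 0, 0, -0.4, 0, 0, -0.0005, 0, 0, 0, -0.4, 0, 0, -0.0005, 0, 0, 0, -0.4, 0, 0, -0.0005, 0, 0, 0, -0.4],
  "squeeze": 35
}}

```text
time: 10.0
tool_pos: [0.6356, -0.0465, 0.0757]
tcp_rot: [-1.635, -2.683, -0.004]
wrist_force: [2.7, 1.9, -3.0]
width: 0.504
grip_force: 36.1
```

```bash
python3 -c "
from h import *
plan()"
```

```text
t 10.0 pos [ 0.6356 -0.0465  0.0757] yaw 27.285141942045023 q6 -0.5912422120114073 F [ 2.7304  1.885  -2.9799] M [ 0.3258 -0.2445  0.0153] w 42.8052610020621 g 36.112595200538635
```

>>> {"op": "jog_arm", "data": {
  "deltas": [0, 0, 0, 0, 0, 1, -0.4, 0, 0, 0, 0, 0, 2, -0.4, 0, 0, 0, 0, 0, 2, -0.4]
}}

```text
time: 10.3
tool_pos: [0.6356, -0.0465, 0.0758]
tcp_rot: [1.681, 2.654, 0.004]
wrist_force: [1.5, 2.0, -4.4]
width: 0.497
grip_force: 36.1
```

```bash
python3 -c "
from h import *
plan()"
```

```text
t 10.3 pos [ 0.6356 -0.0465  0.0758] yaw 25.32037925258675 q6 -0.5564900983194448 F [ 1.4947  1.9856 -4.3544] M [ 0.4193 -0.3442  0.6594] w 42.2048665093298 g 36.05146586894989
```

>>> {"op": "jog_arm", "data": {
  "deltas": [0, 0, 0, 0, 0, -4, -0.4, 0, 0, -0.0001, 0, 0, -10, -0.4, 0, 0, -0.0002, 0, 0, -16, -0.4, 0, 0, -0.0002, 0, 0, -22, -0.4, 0, 0, -0.0003, 0, 0, -28, -0.4, 0, 0, -0.0004, 0, 0, -34, -0.4, 0, 0, -0.0004, 0, 0, -40, -0.4, 0, 0, -0.0005, 0, 0, -46, -0.4]
}}

```text
time: 11.1
tool_pos: [0.6358, -0.0463, 0.0763]
tcp_rot: [0.506, 3.099, 0.005]
wrist_force: [2.4, 3.5, -3.8]
width: 0.505
grip_force: 36.1
```

```bash
python3 -c "
from h import *
plan((.6356,-.0465,.0767,117.5))"
```

```text
t 11.1 pos [ 0.6358 -0.0463  0.0763] yaw 71.44523412780198 q6 -1.3624885249291183 F [ 2.4354  3.4619 -3.8145] M [ 0.4777 -0.4332 -0.1098] w 42.93189087413752 g 36.080891489982605
(0.6356, -0.0465, 0.0767) shift [ 0.0878 -0.2442 -0.4289] rot [  0.1644   0.1069 -46.0548]
```

>>> {"op": "jog_arm", "data": {
  "deltas": [0, 0, -0.0001, 0, 0, -7, -0.4, 0, 0, -0.0002, 0, 0, -14, -0.4, 0, 0, -0.0002, 0, 0, -21, -0.4, 0, 0, -0.0003, 0, 0, -28, -0.4, 0, 0, -0.0004, 0, 0, -35, -0.4, 0, 0, -0.0005, 0, 0, -42, -0.4, 0, 0, -0.0005, 0, 0, -46.2, -0.4, 0, 0, -0.0005, 0, 0, -46.2, -0.4]
}}

```text
time: 11.9
tool_pos: [0.6358, -0.0461, 0.0768]
tcp_rot: [-0.745, 3.05, 0.004]
wrist_force: [3.3, 4.8, -4.7]
width: 0.505
grip_force: 36.2
```

>>> {"op": "jog_arm", "data": {
  "deltas": [0, 0, 0, 0, 0, 0, -0.4, 0, 0, 0, 0, 0, 0, -0.4, 0, 0, 0, 0, 0, 0, -0.4]
}}

```text
time: 12.2
tool_pos: [0.6357, -0.0461, 0.0768]
tcp_rot: [-0.742, 3.05, 0.004]
wrist_force: [2.5, 5.0, -5.0]
width: 0.501
grip_force: 36.2
```

Run:
```python
from h import *
import pickle
plan()
c=read_camera('wrist');pickle.dump(c,open('w4.pkl','wb'));s=read_camera('side')['color']
im=cv2.resize(c["color"][241:461,207:427],(400,400),interpolation=cv2.INTER_CUBIC)
cv2.imwrite('pics/n4.png',np.hstack([im,cv2.resize(s[150:390,200:440],(400,400))]))
```

```text
t 12.2 pos [ 0.6357 -0.0461  0.0768] yaw 117.35178023282896 q6 -2.1634063804309904 F [ 2.508   4.9598 -5.0286] M [ 0.635  -0.4607  0.0959] w 42.62616102892273 g 36.18250787258148
```

View pics/n4.png

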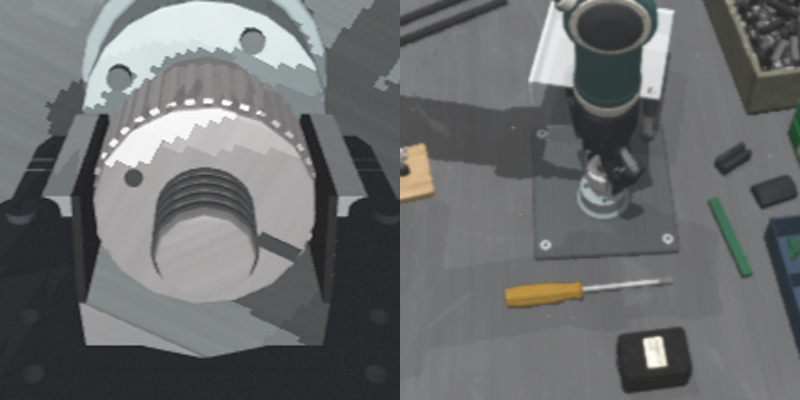

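Run:
```python
from h import *
import pickle
c=pickle.load(open('w4.pkl','rb'))
P=[ray(c,207+.55*u,241+.55*v,.087)[:2] for u,v in((298,257),(262,238))]
A=np.array((.6357,-.0467));print([np.degrees(np.arctan2(*(p-A)[::-1])) for p in P])
plan()
```

```text
[np.float64(84.87534611834555), np.float64(84.07525172323707)]
t 12.3 pos [ 0.6358 -0.0461  0.0768] yaw 117.34961243130171 q6 -2.1634030237029327 F [ 2.7062  3.9768 -4.1306] M [ 0.6309 -0.4447  0.0784] w 42.55780321617895 g 36.1832320690155
```

```bash
python3 -c "
from h import *
print(finish_job())"
```

```text
the job is handed in; nothing more can be done
None
```

I handed the job in at about 12 s of the 67 s limit. I swung the guard open about 95° from its starting position and left it there. I screwed the nut down to its stop, confirmed by a sharp torque rise on a small clockwise nudge, then backed it off about 90° by tool angle (87–89° by the notch in the wrist camera). It is still gripped at about 36 N; I didn't touch the case, tape or screwdriver.

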